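Pin a test bar to the fork of a force gauge

ROBOT

A 6-joint arm with a two-finger parallel gripper is mounted at the origin on the work surface. World frame = base frame: x ahead of the robot, y to its left, z up, the work surface at z = 0. Lengths are in m, angles in degrees, forces in N, time in s.
With the tool pointing down it reaches from about 0.4 to 0.825 m from the base axis. Payload 7 kg.
Tool frame: the origin (TCP) lies midway between the tips of the shut fingers; the grasp point (between the pads) lies 19 mm behind it; z points along the fingers, y is the line along which they close (so a half turn about z gives the same grasp; the last joint's range is limited). The gripper opens to 88 mm and grips with 3 to 60 N. Pads are 19 mm wide; open, the fingers measure 130 mm over their backs; the gripper's body (78 mm by 193 mm) begins 47 mm behind the grasp point.
Start: joints at [-50.128, 20.546, 0.682, 0, -70.136, -16.507], TCP at [0.268, -0.62, 0.227] pointing down, gripper open.
Joint ranges: [-176.03, 176.03], [-82.01, 121.73], [-58.28, 71.71], [-173.87, 95.51], [-174.79, -0.11], [-173.66, 173.66]. Speed limits (degrees/s): [136.94, 136.94, 172.46, 180, 180, 180].

INTERFACE

Orientations are given as [roll, pitch, yaw] about the fixed x, y, z axes, in that order (R = Rz(yaw) Ry(pitch) Rx(roll)).
In Python, from plant import r, eyes, workorder gives the robot as it stands.
- The arm moves only by the tool step_arm, never from a script. Its argument "plan" is a list of rows, each a list of 5 numbers: the shift along the tool's x, y, z each as a share of 25 cm, from -1 to 1, then the turn about the tool's z as a share of 60 degrees, from -1 to 1, then the finger opening in mm, from 0 to 87.6. In form: [[x, y, z, turn, jaw], ...]. A call has 1 to 12 rows; each row is the pose to reach, as a shift and turn from the pose commanded when the call began, along the tool's axes at that moment; what a row does not reach only later rows make up. A row lasts 1/12 s, in which the tool goes at most 41.7 mm and 7.16 degrees, less where a joint would pass 70% of its speed; a pose out of reach is approached as far as the arm can. A call with a number of a shift or a turn outside -1 to 1 is refused whole. A call with a gripper value outside its range is refused whole. The fingers move at their own pace and stop on an object; "newtons" is the grip in N (left out, the last holds). Time passes only in rows, so rows that repeat a pose let the fingers close. It gives the time, the measured TCP pose, the force, the opening and the grip force at its end, in the units of the state.
- r.get_state(): the state, without advancing time (a new reading comes with each control period).
- eyes.capture(name): name is "scene" or "top" or "wrist"; returns the picture (480x640x3 uint8, red, green, blue); there is no depth.
- eyes.camera_model(name): a dict with "fov_y" (degrees; the focal length in pixels is half the picture's height over the tangent of half this angle, whatever the lens; pixels are square), "cx", "cy" (the principal point, pixels), "world_to_cam" (4x4, takes a point from world to camera coordinates); the wrist camera has in their place "hand_eye" (4x4, takes a point from camera to tool coordinates, whose origin is the TCP and whose axes are the flange's). Camera axes: x right, y up, looking along -z (the intrinsics and any distortion apply to the point x, -y, -z); pixel columns grow to the right and rows downward; lengths in m; the calibration is good to about 2 mm. A picture is of the moment at which its call begins: read the wrist's pose just before it. camera_model takes no time and is no camera call.
- workorder.close_job(): hands the job in; it is judged then, once.
The state is a dict: "time_s": time; "joints": joint angles; "qd": joint speeds; "joint_torque": joint torques, N m; "tcp_pos": TCP position; "eef_rot": TCP orientation; "contact_force": force on the tool from outside, world axes, zero at the start; "moment": the same for the moment, N m; "gripper_width": finger opening in m; "gripper_force": force on a finger pad.
Only numpy, scipy, OpenCV 4.12 (cv2) and the standard library are available. Lean on these libraries where they do the work, as an engineer would, in place of code of your own. Each camera call takes 0.05 s, during which the arm holds its last target. There are 200 camera calls.

TASK

Couple the test bar to the force gauge: slide the carriage along until the bar lies in the fork, and put the pin with the tall round knurled head down through both ears of the fork and the hole in the bar until its head sits flush on the fork. The bar's hole has to be found by feel, so work gently: it is a 50 N gauge, and neither the pin nor the fork may ever be pushed harder than that. Leave the other pins in the rack and everything else on the bench where it is.

Things in the scene. Friction and masses are not known exactly. Their poses are not given: they have to be found in the camera images.
- stand: horizontal pull-test stand fixed to the bench: aluminium base 120 x 520 mm with two guide rods. Origin: middle of its underside. Its y axis is the line of pull, pointing from the carriage to the force gauge and running 85 mm above the bench. The dark force gauge (68 mm wide, top 104 mm above the bench) begins 82 mm beyond the fork hole in +y
- clevis: rigid steel fork (clevis) on the gauge spindle, 36 mm wide. Origin on the line of pull, on the axis of its pin hole. Two level ears, each 12 mm thick (105 to 93 and 77 to 65 mm above the bench) with a 16 mm gap between for the bar; a vertical 11.5 mm hole goes through both, exactly in line. The ears reach 16.5 mm from the hole axis towards the carriage
- fork_hole (a point): centre of the upper mouth of the fork's pin hole, on the top of the upper ear, 105 mm above the bench; axes as the stand's (z up along the hole, y towards the gauge)
- carriage (a joint): position in m of the cream carriage along the guide rods: 0 far from the gauge, 0.117 nearest it, growing along the stand's +y. About 0.9 kg, it slides with about 8 N of friction and stays where it is left. The bar's hole would meet the fork's at 0.100 had the bar been clamped exactly; it was not, so the true value lies anywhere from 0.088 to 0.112, differs every time and is not measured
- jaws (a point): middle of the front faces of the carriage's jaws, on the line of pull. From here a flat level steel test bar, 28 mm wide and 12 mm thick (top 91 mm above the bench, 2 mm under the upper ear), points at the fork. Its vertical 11.5 mm hole lies 24 mm behind its square end, 60 mm +/- 12 mm from the jaws: clamped by hand, it does not slip. With holes in line a pin drops through by its weight
- knob (a point): middle of the black round push knob on top of the carriage: 26 mm diameter, 28 mm tall (118 to 146 mm above the bench), on a 14 mm stem above the carriage's top at 104 mm; 117 mm behind the nominal place of the bar's hole
- pin: the pin to use: plain steel clevis pin with a tall round knurled head 20 mm diameter, 24 mm tall, on a shank 10 mm diameter and 46 mm long with a 1.5 mm chamfer at 45 degrees on its tip; 50 to 110 g. Origin: on the axis at the underside of the head; z points up through the head, the shank runs to -46 mm. It starts upright in one of the three holes of the rack, its head resting on the rack's top
- rack: fixed aluminium block 110 x 44 x 56 mm with three vertical 12 mm through holes in a row along its x, 36 mm apart, the middle one at its centre. Origin: middle of its underside
- pin_tee: another pin, too short: cross-bar (tee) head 24 mm high, shank 34 mm long. Origin at the underside of the head. Not used, stays in the rack
- pin_hex: another pin, too short: flat dark hexagon head 8 mm high, shank 28 mm long. Origin at the underside of the head. Not used, stays in the rack
- spare_bar: loose spare test bar 28 x 120 x 12 mm lying on the bench; leave alone. Origin: underside
- driver: screwdriver 170 mm long lying on the bench; leave alone. Origin: underside
- block_a: round steel hardness block, 64 mm diameter, 12 mm thick; leave alone. Origin: underside
- mount_a: black moulded specimen puck, 30 mm diameter, 18 mm tall; leave alone. Origin: underside
- mount_b: brown moulded specimen puck, 30 mm diameter, 18 mm tall; leave alone. Origin: underside

How it is judged:
By the outcome, as a careful person would: the job done as asked, in the order asked, and still so for the second after the job is handed in, with the robot touching nothing.
It also fails if it takes over 72 s, if anything falls off the work surface, if the arm or the gripper's body presses on something with over 40 N, if the wrist force passes 120 N, or if a joint passes its speed limit or range.

## Working session

There is one attempt and no reset: what is moved stays moved. The work goes in short steps, Python scripts to look and compute and a tool call to move; the robot and the scene stay as the last step left them, time stands still between calls to the robot, and variables do not carry over. Pictures are saved under pics/ and viewed, at most 10 in all, crops included, and the job is handed in when it is done.

Besides the shell and the picture viewer there is one more tool, called after "Call:" in YAML: its name, and indented under it one key for each argument. step_arm: Moves the arm, as the interface text tells. Its arguments: {"type":"object","properties":{"plan":{"type":"array"},"newtons":{"type":"number"}},"required":["plan"]}

```bash
mkdir -p pics; ls
python3 - <<'E'
from plant import r,eyes,workorder
import cv2,json
for n in("scene","top","wrist"):
    m=eyes.camera_model(n);print(n,{k:(v.tolist() if hasattr(v,'tolist') else v) for k,v in m.items()})
    cv2.imwrite(f"pics/{n}0.png",eyes.capture(n)[:,:,::-1])
print(r.get_state())
E
```

```text
pics
scene {'fov_y': 55.00358380335319, 'cx': 320.97435453780486, 'cy': 243.58278838468289, 'world_to_cam': [[0.6947749583638397, 0.7191175124978938, -0.012560272662906226, -0.31345609926183354], [-0.4373461446412401, 0.4362767844413069, 0.7863783549443594, 0.15671351641931014], [0.5709782018588523, -0.5408628019899272, 0.6176174563802712, -1.3392975899510031], [0.0, 0.0, 0.0, 1.0]]}
top {'fov_y': 54.5695599364819, 'cx': 318.37950408051927, 'cy': 244.55139978173708, 'world_to_cam': [[-0.0026052215215073417, -0.9996663188562463, -0.025699489590765654, -0.04071894611760844], [0.9967582829465642, -0.004662496380332006, 0.08031927853834633, -0.5383946876325706], [-0.08041230128681152, -0.025406929604054634, 0.9964378303385785, -1.1019185940176066], [0.0, 0.0, 0.0, 1.0]]}
wrist {'fov_y': 66.01686967591583, 'cx': 317.1837984835018, 'cy': 244.2641315325871, 'hand_eye': [[-0.00033903469754194575, 0.9575192064155892, 0.2883693021122984, 0.07719537476790733], [0.9999998232770444, 0.00018380243467652364, 0.0005653870749890483, -0.0005331581346729175], [0.0004883660035469665, 0.28836944283665905, -0.957519099515368, -0.15698134762813024], [0.0, 0.0, 0.0, 1.0]]}
{'time_s': 0.15, 'joints': array([-5.01274142e+01,  2.05837796e+01,  6.48281243e-01, -1.54293062e-02,
       -7.01365462e+01, -1.65064185e+01]), 'qd': array([ 0.00157738, -0.04279269,  0.1252747 ,  0.10109383,  0.07576999,
        0.04474568]), 'joint_torque': array([-1.25957773e-03, -5.83276606e+01,  2.93288040e+01,  7.00116500e+00,
        8.67423601e-03, -1.09663131e-04]), 'tcp_pos': array([ 0.26754713, -0.61932618,  0.22583407]), 'eef_rot': array([ 1.79926803e+02, -6.56271054e-03, -1.56639080e+02]), 'contact_force': array([-0.19318897, -0.49293575, -0.50887306]), 'moment': array([-0.00104329,  0.02513457,  0.03257345]), 'gripper_force': 0.0, 'gripper_width': 0.08762685916062096}
```

View pics/top0.png

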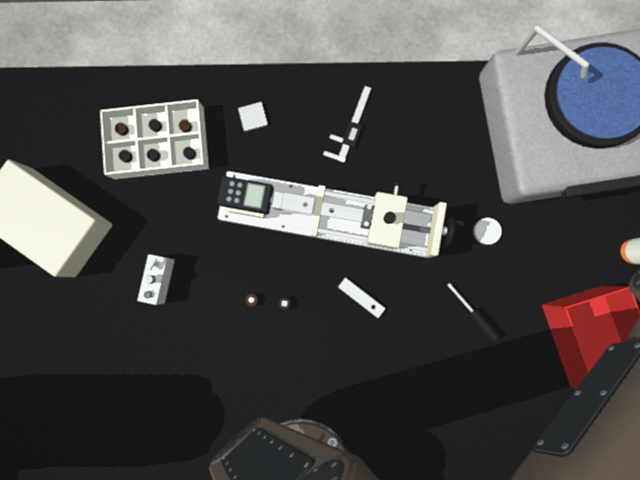

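View pics/scene0.png

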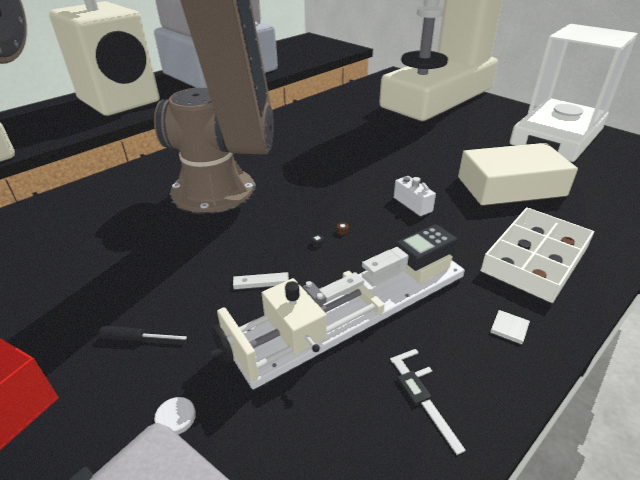

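The top view shows the stand with the gauge near (245,195), the carriage near (388,220) with its knob at (390,217), and the rack near (155,280). Next I'll enlarge the rack and the stand.

```bash
cat > h.py <<'E'
import numpy as np,cv2
from plant import r,eyes,workorder
from scipy.spatial.transform import Rotation as R
def cam(name,st=None):
    m=eyes.camera_model(name);f=240/np.tan(np.radians(m["fov_y"]/2))
    if name=="wrist":
        st=st or r.get_state();T=np.eye(4);T[:3,:3]=R.from_euler('xyz',st["eef_rot"],degrees=True).as_matrix();T[:3,3]=st["tcp_pos"]
        c2w=T@np.array(m["hand_eye"])
    else: c2w=np.linalg.inv(np.array(m["world_to_cam"]))
    return f,m["cx"],m["cy"],c2w
def back(c,u,v,z):
    f,cx,cy,T=c;d=T[:3,:3]@np.array([(u-cx)/f,-(v-cy)/f,-1]);o=T[:3,3]
    return o+d*(z-o[2])/d[2]
def proj(c,p):
    f,cx,cy,T=c;q=np.linalg.inv(T)@np.append(p,1);return np.array([cx+f*q[0]/-q[2],cy-f*q[1]/-q[2]])
def shot(name,fn,crop=None,s=1):
    st=r.get_state();im=eyes.capture(name)[:,:,::-1]
    if crop: x0,y0,x1,y1=crop;im=im[y0:y1,x0:x1]
    cv2.imwrite("pics/"+fn,cv2.resize(im,None,fx=s,fy=s,interpolation=cv2.INTER_CUBIC));return cam(name,st)
E
python3 - <<'E'
import cv2,numpy as np
from h import *
t=cv2.imread("pics/top0.png")
a=cv2.resize(t[160:265,210:460],None,fx=3.2,fy=3.2,interpolation=2)
b=cv2.resize(t[245:315,125:185],None,fx=3.6,fy=3.6,interpolation=2)
c=np.zeros((a.shape[0]+b.shape[0],800,3),np.uint8);c[:a.shape[0],:a.shape[1]]=a;c[a.shape[0]:,:b.shape[1]]=b
cv2.imwrite("pics/crop.png",c);print(c.shape)
E
```

```text
(588, 800, 3)
```

View pics/crop.png

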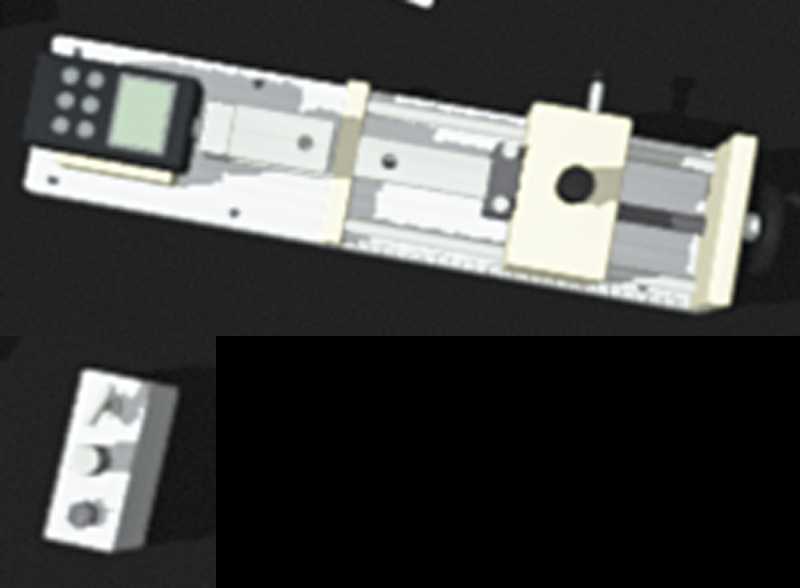

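Fork hole at about (305.3,204.7), bar hole at (331.6,210.3), knob top at (389.7,217.5), and the round-head pin in the middle rack hole at (149.2,279.4).

Run:
```python
from h import *
c=cam("top");print("cam",c[3][:3,3])
P={}
for n,u,v,z in[("fork",305.3,204.7,.105),("bar",331.6,210.3,.091),("knob",389.7,217.5,.146),("pin",149.2,279.4,.08),("jawfront",362.2,217.5,.091),("barend",0,0,.091)]:
    P[n]=back(c,u,v,z);print(n,P[n].round(4))
d=P["fork"]-P["bar"];print("hole dist",np.hypot(*d[:2]),"knob-fork",np.hypot(*(P["fork"]-P["knob"])[:2]),"dir fork-knob",np.degrees(np.arctan2(*(P["fork"]-P["knob"])[1::-1])))
# rack corners in crop
for u,v in[(84,369),(151,385),(45,540),(112,552)]: print(back(c,125+u/3.6,245+(v-336)/3.6,.056).round(4))
# gauge/base outline
for u,v in[(55,38),(28,188)]: print("base",back(c,210+u/3.2,160+v/3.2,.02).round(4))
```

```text
cam [ 0.44793547 -0.07121199  1.14019039]
fork [ 0.6216 -0.0156  0.105 ]
bar [ 0.6106 -0.0747  0.091 ]
knob [ 0.5857 -0.1991  0.146 ]
pin [0.4551 0.3443 0.08  ]
jawfront [ 0.5937 -0.144   0.091 ]
barend [1.1268 0.7207 0.091 ]
hole dist 0.0601356357605012 knob-fork 0.18697065344885963 dir fork-knob 78.9368603040728
[0.5146 0.3574 0.056 ]
[0.5039 0.3129 0.056 ]
[0.4034 0.38   0.056 ]
[0.3956 0.3358 0.056 ]
base [0.7187 0.1812 0.02  ]
base [0.6026 0.2004 0.02  ]
```

```bash
cat >> h.py <<'E'
def go(x,y,z,yaw):
    "shares of a move from the present pose"
    st=r.get_state();A=R.from_euler('xyz',st["eef_rot"],degrees=True).as_matrix()
    d=A.T@(np.array([x,y,z])-st["tcp_pos"]);t=-((yaw-st["eef_rot"][2]+180)%360-180)
    print("shares",(d/.25).round(3),"turn",round(t/60,3),"rows>=",np.ceil(max(np.linalg.norm(d)/.0417,abs(t)/7.16)))
E
python3 - <<'E'
from h import *
s=r.get_state()
print(proj(cam("top"),s["tcp_pos"]),proj(cam("scene"),s["tcp_pos"]))
go(.43,-.41,.33,-190)
go(.586,-.199,.33,-190)
E
```

```text
[619.85407073 376.70076512] [-51.78055745 277.83248952]
shares [-0.929  0.512 -0.416] turn 0.556 rows>= 7.0
shares [-1.836  1.039 -0.416] turn 0.556 rows>= 13.0
```

View pics/wrist0.png

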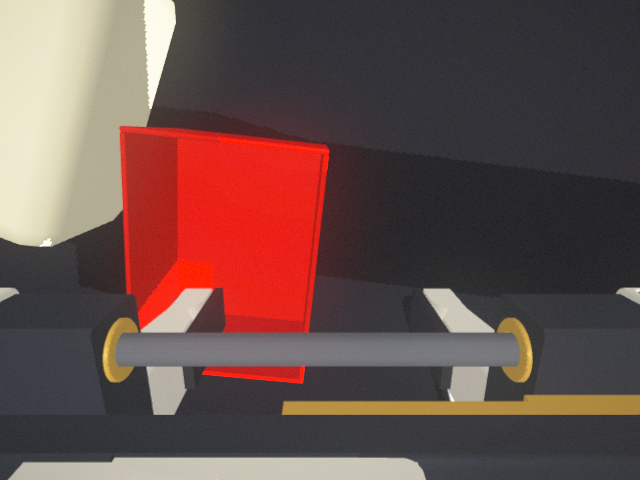

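The wrist view shows the red bin lying below and left; the fingers fill the rows below about 290. I'll rise first, then travel.

Call:
step_arm:
  plan:
    - [0,0,-0.17,0,87]
    - [0,0,-0.33,0,87]
    - [-0.1,0.05,-0.4,0.1,87]
    - [-0.25,0.13,-0.4,0.2,87]
    - [-0.4,0.22,-0.4,0.3,87]
    - [-0.55,0.31,-0.4,0.4,87]
    - [-0.7,0.39,-0.4,0.5,87]
    - [-0.82,0.46,-0.4,0.556,87]
    - [-0.93,0.512,-0.4,0.556,87]

```text
time_s: 0.9
tcp_pos: [0.4314, -0.4073, 0.3267]
eef_rot: [180.0, 0.0, 169.8]
contact_force: [0.2, -0.5, -0.5]
gripper_width: 0.0871
gripper_force: 0.0
```

Run:
```python
from h import *
go(.586,-.199,.23,-190.5)
```

```text
shares [-0.461  0.929  0.388] turn 0.005 rows>= 7.0
```

Call:
step_arm:
  plan:
    - [-0.08,0.15,0,0,87]
    - [-0.15,0.3,0.1,0,87]
    - [-0.23,0.45,0.17,0,87]
    - [-0.31,0.6,0.25,0,87]
    - [-0.38,0.75,0.33,0,87]
    - [-0.46,0.9,0.388,0.01,87]
    - [-0.461,0.929,0.388,0.01,87]
    - [-0.461,0.929,0.388,0.01,87]

```text
time_s: 1.57
tcp_pos: [0.5855, -0.1968, 0.2263]
eef_rot: [180.0, -0.2, 169.6]
contact_force: [-0.3, 1.1, -0.0]
gripper_width: 0.0871
gripper_force: 0.0
```

Run:
```python
from h import *
shot("wrist","w1.png"); s=r.get_state(); print(s["tcp_pos"],s["eef_rot"])
```

```text
[ 0.58471446 -0.19863732  0.22751886] [-179.9951152    -0.18369312  169.5998868 ]
```

View pics/w1.png

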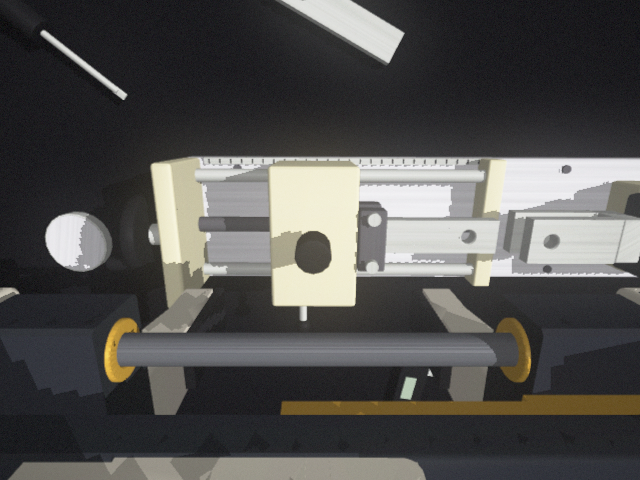

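The view shows the knob at (313,252), the bar hole at (468.5,237) and the fork hole at (551.5,241). The stand is aligned with the picture.

Run:
```python
from h import *
c=cam("wrist")
k=back(c,313,248,.146);b=back(c,468.5,237,.091);f=back(c,551.5,241,.105)
e1=back(c,198,157,.02);e2=back(c,640,157,.02)
print(k,b,f,np.hypot(*(f-b)[:2]),np.hypot(*(f-k)[:2]),[np.degrees(np.arctan2(*v[1::-1])) for v in(f-k,f-b,e2-e1)])
go(k[0],k[1],.125,169.5)
```

```text
[ 0.58146611 -0.2009838   0.146     ] [ 0.61189812 -0.07685915  0.091     ] [ 0.62211208 -0.01792214  0.105     ] 0.05981551350374255 0.1875197721847367 [np.float64(77.48145301173528), np.float64(80.16812384193784), np.float64(79.5822013222991)]
shares [ 0.01  -0.012  0.41 ] turn 0.002 rows>= 3.0
```

Call:
step_arm:
  plan:
    - [0,-0.012,0.12,0,87]
    - [0,-0.012,0.25,0,87]
    - [0,-0.012,0.36,0,87]
    - [0,-0.012,0.415,0,87]
    - [0,-0.012,0.415,0,60]
    - [0,-0.012,0.415,0,40]
    - [0,-0.012,0.415,0,20]
    - [0,-0.012,0.415,0,20]
    - [0,-0.012,0.415,0,20]
    - [0,-0.012,0.415,0,20]
    - [0,-0.012,0.415,0,20]
    - [0,-0.012,0.415,0,20]
  newtons: 15

```text
time_s: 2.62
tcp_pos: [0.5837, -0.2041, 0.1262]
eef_rot: [180.0, 0.0, 169.4]
contact_force: [0.2, -0.0, 0.7]
gripper_width: 0.0396
gripper_force: 0.0
```

Call:
step_arm:
  plan:
    - [0,0,0,0,20]
    - [0,0,0,0,20]
    - [0,0,0,0,20]
    - [0,0,0,0,20]
    - [0,0,0,0,20]
    - [0,0,0,0,20]
  newtons: 15

```text
time_s: 3.12
tcp_pos: [0.5839, -0.2031, 0.126]
eef_rot: [179.9, 0.0, 169.4]
contact_force: [-1.1, 5.5, 2.7]
gripper_width: 0.0255
gripper_force: 15.0
```

Call:
step_arm:
  plan:
    - [0,0.01,0,0,20]
    - [0,0.03,0,0,20]
    - [0,0.05,0,0,20]
    - [0,0.075,0,0,20]
    - [0,0.1,0,0,20]
    - [0,0.125,0,0,20]
    - [0,0.15,0,0,20]
    - [0,0.175,0,0,20]
    - [0,0.2,0,0,20]
    - [0,0.22,0,0,20]
    - [0,0.232,0,0,20]
    - [0,0.232,0,0,20]
  newtons: 25

```text
time_s: 4.12
tcp_pos: [0.5942, -0.1479, 0.126]
eef_rot: [-179.9, -0.0, 169.4]
contact_force: [-0.3, -4.6, 1.2]
gripper_width: 0.0253
gripper_force: 25.0
```

Call:
step_arm:
  plan:
    - [0,0,0,0,20]
    - [0,0,0,0,20]
    - [0,0,0,0,87]
    - [0,0,0,0,87]
    - [0,0,0,0,87]
    - [0,0,0,0,87]
    - [0,0,0,0,87]
    - [0,0,0,0,87]

```text
time_s: 4.78
tcp_pos: [0.5943, -0.1469, 0.1257]
eef_rot: [180.0, -0.0, 169.4]
contact_force: [-0.8, 0.2, -0.8]
gripper_width: 0.0598
gripper_force: 0.0
```

Run:
```python
from h import *
s=r.get_state(); print(s["tcp_pos"],s["gripper_width"])
# TCP so the camera stands straight above the fork hole: camera offset .077 along tool x
x=np.array([np.cos(np.radians(169.5)),np.sin(np.radians(169.5))])
p=np.array([.622,-.017])-.077*x; print(p); go(*p,.20,169.5)
```

```text
[ 0.59425197 -0.14693674  0.12572738] 0.05978332607477064
[ 0.69771063 -0.03103214]
shares [-0.322  0.532 -0.297] turn -0.001 rows>= 5.0
```

Call:
step_arm:
  plan:
    - [0,0,-0.1,0,87]
    - [0,0,-0.2,0,87]
    - [0,0,-0.24,0,87]
    - [-0.07,0.13,-0.24,0,87]
    - [-0.14,0.26,-0.24,0,87]
    - [-0.22,0.39,-0.24,0,87]
    - [-0.29,0.5,-0.2,0,87]
    - [-0.322,0.532,-0.1,0,87]
    - [-0.322,0.532,-0.02,0,87]
    - [-0.322,0.532,-0.02,0,87]
    - [-0.322,0.532,-0.02,0,87]

```text
time_s: 5.7
tcp_pos: [0.697, -0.0313, 0.1296]
eef_rot: [-179.9, -0.2, 169.4]
contact_force: [-0.1, -0.4, 0.3]
gripper_width: 0.0872
gripper_force: 0.0
```

Run:
```python
from h import *
s=r.get_state(); print(s["tcp_pos"],s["eef_rot"])
c=shot("wrist","w2.png"); u,v=proj(c,[.622,-.017,.105]); print(u,v)
im=cv2.imread("pics/w2.png"); x0,y0=int(u)-60,max(0,int(v)-45); print(x0,y0)
cv2.imwrite("pics/w2c.png",cv2.resize(im[y0:y0+90,x0:x0+120],None,fx=6,fy=6,interpolation=cv2.INTER_CUBIC))
```

```text
[ 0.69699474 -0.031278    0.12959541] [-1.79923227e+02 -1.65005050e-01  1.69420471e+02]
317.82707437410824 134.62625415185903
257 89
```

View pics/w2c.png

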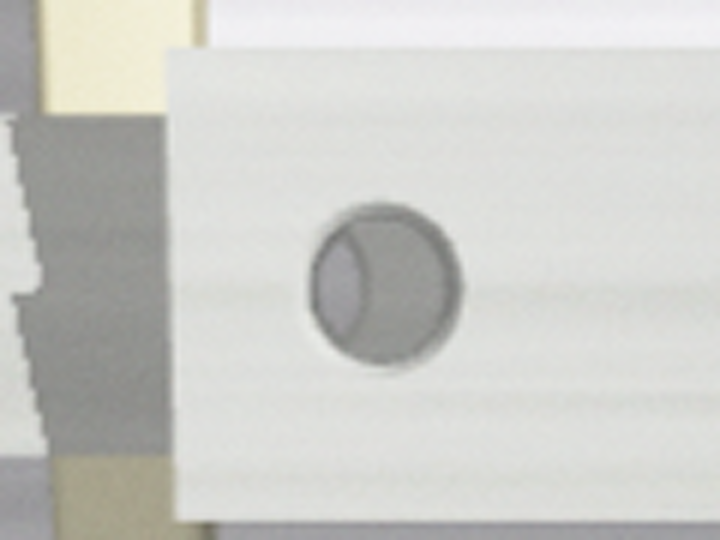

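The bar's hole shows as a crescent at the left of the fork mouth. Fork mouth centre is at (321.2,136.7), and the bar hole's right edge is at crop x 367. The bar hole is therefore about 7 mm short, so I'll go back to the knob and push 7 mm.

Run:
```python
from h import *
print(back(cam("wrist"),321.2,136.7,.105)); go(.5943,-.1470,.1257,169.42)
```

```text
[ 0.62422089 -0.01580578  0.105     ]
shares [ 0.323 -0.53   0.023] turn -0.0 rows>= 4.0
```

Call:
step_arm:
  plan:
    - [0,0,-0.08,0,87]
    - [0.02,-0.05,-0.2,0,87]
    - [0.1,-0.18,-0.22,0,87]
    - [0.19,-0.31,-0.22,0,87]
    - [0.27,-0.44,-0.22,0,87]
    - [0.322,-0.532,-0.2,0,87]
    - [0.322,-0.532,-0.08,0,60]
    - [0.322,-0.532,0.02,0,40]
    - [0.322,-0.532,0.02,0,20]
    - [0.322,-0.532,0.02,0,20]
    - [0.322,-0.532,0.02,0,20]
    - [0.322,-0.532,0.02,0,20]
  newtons: 20

```text
time_s: 6.75
tcp_pos: [0.5958, -0.1471, 0.1282]
eef_rot: [180.0, 0.2, 169.4]
contact_force: [0.3, 0.4, 0.4]
gripper_width: 0.0522
gripper_force: 0.0
```

Call:
step_arm:
  plan:
    - [0,0,0,0,20]
    - [0,0,0,0,20]
    - [0,0,0,0,20]
    - [0,0,0,0,20]

```text
time_s: 7.08
tcp_pos: [0.5944, -0.1474, 0.1262]
eef_rot: [-180.0, 0.0, 169.4]
contact_force: [0.4, -9.1, -0.4]
gripper_width: 0.0258
gripper_force: 3.6
```

Call:
step_arm:
  plan:
    - [0,0,0,0,20]
    - [0,0,0,0,20]
    - [0,0,0,0,20]

```text
time_s: 7.33
tcp_pos: [0.5945, -0.1474, 0.1262]
eef_rot: [-180.0, 0.0, 169.4]
contact_force: [-0.5, -1.4, 4.8]
gripper_width: 0.0253
gripper_force: 20.0
```

Call:
step_arm:
  plan:
    - [0,0.005,0,0,20]
    - [0,0.01,0,0,20]
    - [0,0.016,0,0,20]
    - [0,0.022,0,0,20]
    - [0,0.028,0,0,20]
    - [0,0.028,0,0,20]
    - [0,0.028,0,0,20]
    - [0,0.028,0,0,20]

```text
time_s: 8.0
tcp_pos: [0.5955, -0.1413, 0.1262]
eef_rot: [-179.9, 0.0, 169.4]
contact_force: [-0.3, -6.5, 2.2]
gripper_width: 0.0253
gripper_force: 20.0
```

Call:
step_arm:
  plan:
    - [0,0,0,0,87]
    - [0,0,0,0,87]
    - [0,0,0,0,87]
    - [0,0,0,0,87]
    - [0,0,0,0,87]
    - [0,0,-0.1,0,87]
    - [0,0,-0.2,0,87]
    - [-0.02,0.03,-0.24,0,87]
    - [-0.1,0.15,-0.24,0,87]
    - [-0.17,0.28,-0.24,0,87]
    - [-0.25,0.41,-0.24,0,87]
    - [-0.322,0.503,-0.2,0,87]

```text
time_s: 9.0
tcp_pos: [0.7004, -0.029, 0.1779]
eef_rot: [179.9, 0.2, 169.5]
contact_force: [1.3, -0.2, 0.6]
gripper_width: 0.0868
gripper_force: 0.0
```

Call:
step_arm:
  plan:
    - [0,0,0.1,0,87]
    - [0,0,0.18,0,87]
    - [0,0,0.18,0,87]
    - [0,0,0.18,0,87]

```text
time_s: 9.33
tcp_pos: [0.6971, -0.0313, 0.1296]
eef_rot: [-179.9, -0.2, 169.4]
contact_force: [0.1, -0.7, 0.7]
gripper_width: 0.0872
gripper_force: 0.0
```

Run:
```python
from h import *
s=r.get_state(); print(s["tcp_pos"],s["eef_rot"])
c=shot("wrist","w3.png"); u,v=proj(c,[.624,-.0158,.105]); print(u,v)
im=cv2.imread("pics/w3.png"); x0,y0=int(u)-60,max(0,int(v)-45); print(x0,y0)
cv2.imwrite("pics/w3c.png",cv2.resize(im[y0:y0+90,x0:x0+120],None,fx=6,fy=6,interpolation=cv2.INTER_CUBIC))
```

```text
[ 0.69711629 -0.03133151  0.1296107 ] [-1.79928417e+02 -1.56749540e-01  1.69422274e+02]
321.1615629071366 138.18241682455005
261 93
```

View pics/w3c.png

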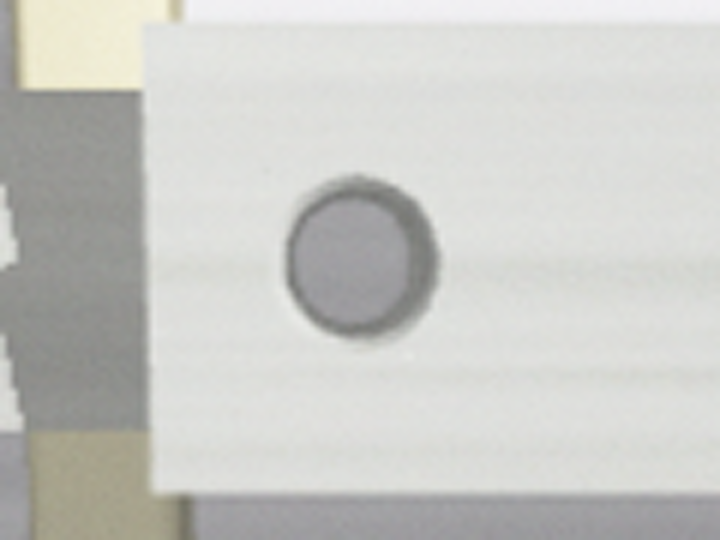

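The disc of light now nearly fills the mouth. The bar hole's right edge is at crop x 410 against 426 when aligned, so about 1.4 mm remains. One more nudge.

Call:
step_arm:
  plan:
    - [0,0,-0.08,0,87]
    - [0.02,-0.05,-0.2,0,87]
    - [0.1,-0.18,-0.22,0,87]
    - [0.19,-0.31,-0.22,0,87]
    - [0.27,-0.42,-0.22,0,87]
    - [0.322,-0.504,-0.2,0,87]
    - [0.322,-0.504,-0.08,0,60]
    - [0.322,-0.504,0.02,0,40]
    - [0.322,-0.504,0.02,0,20]
    - [0.322,-0.504,0.02,0,20]
    - [0.322,-0.504,0.02,0,20]
    - [0.322,-0.504,0.02,0,20]
  newtons: 20

```text
time_s: 10.38
tcp_pos: [0.5971, -0.1404, 0.1282]
eef_rot: [180.0, 0.2, 169.4]
contact_force: [-0.3, -0.1, -0.4]
gripper_width: 0.0528
gripper_force: 0.0
```

Call:
step_arm:
  plan:
    - [0,0,0,0,20]
    - [0,0,0,0,20]
    - [0,0,0,0,20]
    - [0,0,0,0,20]
    - [0,0,0,0,20]
    - [0,0,0,0,20]
    - [0,0,0,0,20]

```text
time_s: 10.97
tcp_pos: [0.5956, -0.1408, 0.1262]
eef_rot: [-180.0, 0.0, 169.4]
contact_force: [-1.5, -2.9, 2.7]
gripper_width: 0.0252
gripper_force: 20.0
```

Call:
step_arm:
  plan:
    - [0,0.002,0,0,20]
    - [0,0.004,0,0,20]
    - [0,0.006,0,0,20]
    - [0,0.006,0,0,20]
    - [0,0.006,0,0,20]

```text
time_s: 11.38
tcp_pos: [0.5958, -0.1402, 0.1262]
eef_rot: [-179.9, 0.0, 169.4]
contact_force: [-1.3, -7.3, 2.5]
gripper_width: 0.0256
gripper_force: 20.0
```

Call:
step_arm:
  plan:
    - [0,0.0015,0,0,20]
    - [0,0.003,0,0,20]
    - [0,0.003,0,0,20]
    - [0,0.003,0,0,20]

```text
time_s: 11.72
tcp_pos: [0.5959, -0.1396, 0.1262]
eef_rot: [-179.9, 0.0, 169.4]
contact_force: [-0.9, -8.2, 3.8]
gripper_width: 0.0253
gripper_force: 20.0
```

Call:
step_arm:
  plan:
    - [0,0,0,0,87]
    - [0,0,0,0,87]
    - [0,0,0,0,87]
    - [0,0,0,0,87]
    - [0,0,0,0,87]
    - [0,0,-0.1,0,87]
    - [0,0,-0.2,0,87]
    - [-0.02,0.03,-0.24,0,87]
    - [-0.1,0.15,-0.24,0,87]
    - [-0.17,0.28,-0.24,0,87]
    - [-0.25,0.41,-0.24,0,87]
    - [-0.322,0.495,-0.2,0,87]

```text
time_s: 12.72
tcp_pos: [0.7004, -0.0287, 0.1779]
eef_rot: [179.9, 0.2, 169.5]
contact_force: [0.2, -0.7, 0.4]
gripper_width: 0.0865
gripper_force: 0.0
```

Call:
step_arm:
  plan:
    - [0,0,0.1,0,87]
    - [0,0,0.18,0,87]
    - [0,0,0.18,0,87]
    - [0,0,0.18,0,87]

```text
time_s: 13.05
tcp_pos: [0.6971, -0.0313, 0.1296]
eef_rot: [-179.9, -0.2, 169.4]
contact_force: [-0.2, -0.4, 0.7]
gripper_width: 0.087
gripper_force: 0.0
```

Run:
```python
from h import *
s=r.get_state(); print(s["tcp_pos"],s["eef_rot"])
c=shot("wrist","w4.png"); u,v=proj(c,[.624,-.0158,.105]); print(u,v)
im=cv2.imread("pics/w4.png"); x0,y0=261,93
print("gray row",im[y0+42:y0+45,x0+44:x0+78,1].mean(0).round().astype(int))
o=cv2.imread("pics/w3.png");print("old ",o[y0+42:y0+45,x0+44:x0+78,1].mean(0).round().astype(int))
# start of pin approach
st=s; go(.455,.345,.2,169)
```

```text
[ 0.69713792 -0.03132838  0.12962425] [-1.79931249e+02 -1.52427776e-01  1.69422859e+02]
321.1457473599198 138.13266869175658
gray row [220 225 220 188 140 133 140 160 159 159 158 158 160 161 160 161 160 158
 161 160 160 161 159 159 149 123 125 130 151 195 219 218 219 219]
old  [220 224 221 186 134 151 159 159 160 160 159 158 159 160 160 160 160 158
 161 160 162 162 159 153 135 132 129 129 149 191 218 218 219 217]
shares [ 1.232  1.302 -0.275] turn 0.007 rows>= 11.0
```

The light now shows on both sides and the holes are in line to within about half a mm. On to the pin, with a look from directly above it.

Call:
step_arm:
  plan:
    - [0,0,-0.15,0,87]
    - [0,0,-0.3,0,87]
    - [0.1,0.1,-0.35,0,87]
    - [0.2,0.2,-0.35,0,87]
    - [0.3,0.3,-0.35,0,87]
    - [0.4,0.42,-0.35,0,87]
    - [0.5,0.53,-0.35,0,87]
    - [0.58,0.65,-0.35,0,87]
    - [0.62,0.78,-0.35,0,87]
    - [0.62,0.85,-0.35,0,87]

```text
time_s: 13.93
tcp_pos: [0.5839, 0.2091, 0.2217]
eef_rot: [179.8, 0.2, 169.5]
contact_force: [-0.3, -0.3, -0.1]
gripper_width: 0.087
gripper_force: 0.0
```

Run:
```python
from h import *
x=np.array([np.cos(np.radians(169.4)),np.sin(np.radians(169.4))])
p=np.array([.455,.345])-.077*x; print(p); go(*p,.11,169.4)
```

```text
[0.53068602 0.33083575]
shares [0.3   0.439 0.447] turn 0.002 rows>= 5.0
```

Call:
step_arm:
  plan:
    - [0.06,0.12,0,0,87]
    - [0.14,0.24,0.1,0,87]
    - [0.22,0.36,0.2,0,87]
    - [0.3,0.439,0.3,0,87]
    - [0.3,0.439,0.43,0,87]
    - [0.3,0.439,0.447,0,87]
    - [0.3,0.439,0.447,0,87]
    - [0.3,0.439,0.447,0,87]

```text
time_s: 14.6
tcp_pos: [0.5325, 0.3275, 0.1086]
eef_rot: [179.9, 0.1, 169.4]
contact_force: [0.1, -0.3, 0.9]
gripper_width: 0.0872
gripper_force: 0.0
```

Run:
```python
from h import *
s=r.get_state(); print(s["tcp_pos"],s["eef_rot"])
c=shot("wrist","w5.png"); u,v=proj(c,[.455,.345,.08]); print(u,v)
im=cv2.imread("pics/w5.png"); x0,y0=int(u)-100,max(0,int(v)-75); print(x0,y0)
cv2.imwrite("pics/w5c.png",cv2.resize(im[y0:y0+150,x0:x0+200],None,fx=4,fy=4,interpolation=cv2.INTER_CUBIC))
```

```text
[0.53250718 0.32752314 0.1086187 ] [1.79932820e+02 9.76923343e-02 1.69384345e+02]
323.1849085170533 127.67012796412986
223 52
```

View pics/w5c.png

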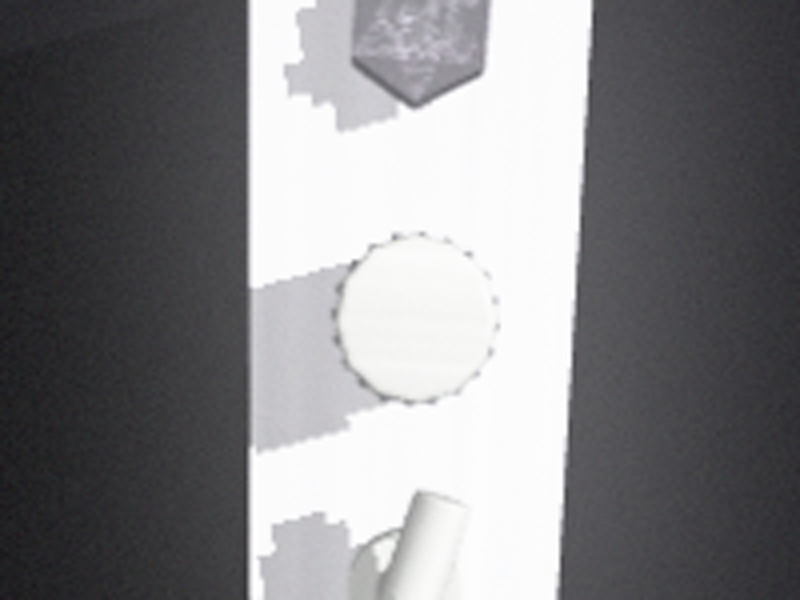

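The round knurled head is centred at (327,131.5), the tee lies below it and the hexagon above.

Run:
```python
from h import *
p=back(cam("wrist"),327,131.5,.08);print(p); go(p[0],p[1],.12,169.4)
```

```text
[0.45741532 0.3467195  0.08      ]
shares [ 0.31   0.019 -0.044] turn -0.001 rows>= 2.0
```

Call:
step_arm:
  plan:
    - [0.15,0.01,-0.03,0,87]
    - [0.31,0.019,-0.03,0,87]
    - [0.31,0.019,-0.03,0,87]
    - [0.31,0.019,0.08,0,87]
    - [0.31,0.019,0.17,0,87]
    - [0.31,0.019,0.19,0,87]
    - [0.31,0.019,0.19,0,50]
    - [0.31,0.019,0.19,0,30]
    - [0.31,0.019,0.19,0,12]
    - [0.31,0.019,0.19,0,12]
    - [0.31,0.019,0.19,0,12]
    - [0.31,0.019,0.19,0,12]
  newtons: 25

```text
time_s: 15.65
tcp_pos: [0.456, 0.3468, 0.0598]
eef_rot: [179.9, 0.0, 169.4]
contact_force: [-0.5, -0.7, -0.5]
gripper_width: 0.0523
gripper_force: 0.0
```

Call:
step_arm:
  plan:
    - [0,0,0,0,12]
    - [0,0,0,0,12]
    - [0,0,0,0,12]
    - [0,0,0,0,12]
    - [0,0,0,0,12]
    - [0,0,0,0,12]
    - [0,0,0,0,12]

```text
time_s: 16.23
tcp_pos: [0.4556, 0.3465, 0.059]
eef_rot: [-180.0, -0.0, 169.4]
contact_force: [0.3, -0.4, -0.9]
gripper_width: 0.0194
gripper_force: 25.0
```

Call:
step_arm:
  plan:
    - [0,0,-0.05,0,12]
    - [0,0,-0.15,0,12]
    - [0,0,-0.3,0,12]
    - [0,0,-0.45,0,12]
    - [0,0,-0.6,0,12]
    - [-0.08,-0.1,-0.6,0,12]
    - [-0.18,-0.22,-0.6,0,12]
    - [-0.28,-0.34,-0.6,0,12]
    - [-0.38,-0.46,-0.6,0,12]
    - [-0.46,-0.58,-0.6,0,12]
    - [-0.46,-0.68,-0.6,0,12]
    - [-0.46,-0.7,-0.6,0,12]

```text
time_s: 17.23
tcp_pos: [0.5359, 0.1496, 0.2085]
eef_rot: [-179.9, -0.1, 169.2]
contact_force: [0.2, 0.5, -1.4]
gripper_width: 0.0194
gripper_force: 25.0
```

Run:
```python
from h import *
go(.6224,-.016,.165,169.4)
```

```text
shares [-0.464 -0.586  0.174] turn -0.003 rows>= 5.0
```

Call:
step_arm:
  plan:
    - [-0.08,-0.1,0,0,12]
    - [-0.18,-0.22,0,0,12]
    - [-0.28,-0.34,0,0,12]
    - [-0.38,-0.46,0,0,12]
    - [-0.45,-0.56,0,0,12]
    - [-0.464,-0.586,0,0,12]
    - [-0.464,-0.586,0.06,0,12]
    - [-0.464,-0.586,0.12,0,12]
    - [-0.464,-0.586,0.165,0,12]
    - [-0.464,-0.586,0.165,0,12]
    - [-0.464,-0.586,0.165,0,12]
    - [-0.464,-0.586,0.165,0,12]

```text
time_s: 18.23
tcp_pos: [0.624, -0.0115, 0.1686]
eef_rot: [180.0, 0.0, 169.5]
contact_force: [0.8, -0.0, -1.0]
gripper_width: 0.0193
gripper_force: 25.0
```

Run:
```python
from h import *
s=r.get_state(); print(s["tcp_pos"],s["eef_rot"],s["contact_force"]); go(.6224,-.016,.165,169.4)
shot("wrist","w6.png",(170,110,470,335),2.6)
```

```text
[ 0.62401108 -0.01153047  0.16855447] [1.79998398e+02 4.66908243e-02 1.69452745e+02] [ 0.79330711 -0.01128407 -1.00019913]
shares [ 0.003 -0.019  0.014] turn 0.001 rows>= 1.0
```

View pics/w6.png

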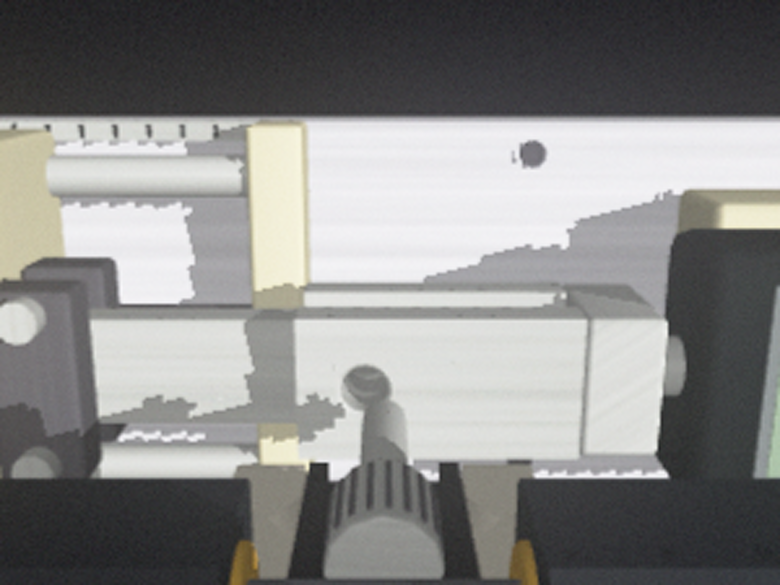

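The pin tip is at crop (385,405) and the hole at (367,385). The tip is about 4.5 mm too far towards the gauge, which agrees with the pose reading.

Call:
step_arm:
  plan:
    - [0.003,-0.01,0,0,12]
    - [0.003,-0.018,0,0,12]
    - [0.003,-0.018,0.015,0,12]
    - [0.003,-0.018,0.03,0,12]
    - [0.003,-0.018,0.03,0,12]
    - [0.003,-0.018,0.03,0,12]
    - [0.003,-0.018,0.03,0,12]

```text
time_s: 18.87
tcp_pos: [0.622, -0.0163, 0.1602]
eef_rot: [-180.0, -0.0, 169.4]
contact_force: [0.3, 0.6, -1.7]
gripper_width: 0.0195
gripper_force: 25.0
```

Run:
```python
from h import *
s=r.get_state(); print(s["tcp_pos"],s["eef_rot"],s["contact_force"]); go(.6224,-.016,.150,169.4)
```

```text
[ 0.62204321 -0.01630332  0.16020222] [-1.79989170e+02 -1.11103864e-02  1.69407000e+02] [ 0.27437277  0.57505667 -1.70411617]
shares [-0.001  0.001  0.041] turn 0.0 rows>= 1.0
```

Call:
step_arm:
  plan:
    - [0,0,0.006,0,12]
    - [0,0,0.012,0,12]
    - [0,0,0.018,0,12]
    - [0,0,0.024,0,12]
    - [0,0,0.028,0,12]
    - [0,0,0.032,0,12]
    - [0,0,0.032,0,12]
    - [0,0,0.032,0,12]

```text
time_s: 19.53
tcp_pos: [0.622, -0.0163, 0.1522]
eef_rot: [-180.0, -0.0, 169.4]
contact_force: [-0.4, -0.4, -0.4]
gripper_width: 0.0193
gripper_force: 25.0
```

Call:
step_arm:
  plan:
    - [0,0,0.004,0,12]
    - [0,0,0.008,0,12]
    - [0,0,0.012,0,12]
    - [0,0,0.016,0,12]
    - [0,0,0.016,0,12]
    - [0,0,0.016,0,12]

```text
time_s: 20.03
tcp_pos: [0.622, -0.0163, 0.1482]
eef_rot: [-180.0, -0.0, 169.4]
contact_force: [0.4, 0.4, -1.2]
gripper_width: 0.0194
gripper_force: 25.0
```

Tip is 6 mm into the upper ear with no contact. I'll continue gently towards the bar (bar top is reached at TCP about 0.140).

Call:
step_arm:
  plan:
    - [0,0,0.006,0,12]
    - [0,0,0.012,0,12]
    - [0,0,0.018,0,12]
    - [0,0,0.024,0,12]
    - [0,0,0.03,0,12]
    - [0,0,0.036,0,12]
    - [0,0,0.04,0,12]
    - [0,0,0.04,0,12]
    - [0,0,0.04,0,12]

```text
time_s: 20.78
tcp_pos: [0.622, -0.0161, 0.1382]
eef_rot: [180.0, -0.0, 169.4]
contact_force: [-0.2, -0.0, -2.3]
gripper_width: 0.0195
gripper_force: 25.0
```

Call:
step_arm:
  plan:
    - [0,0,0.006,0,12]
    - [0,0,0.012,0,12]
    - [0,0,0.018,0,12]
    - [0,0,0.024,0,12]
    - [0,0,0.03,0,12]
    - [0,0,0.036,0,12]
    - [0,0,0.04,0,12]
    - [0,0,0.04,0,12]

```text
time_s: 21.45
tcp_pos: [0.6221, -0.0161, 0.1281]
eef_rot: [180.0, 0.0, 169.4]
contact_force: [0.7, 2.5, -1.2]
gripper_width: 0.0195
gripper_force: 25.0
```

Call:
step_arm:
  plan:
    - [0,0,0.006,0,12]
    - [0,0,0.012,0,12]
    - [0,0,0.018,0,12]
    - [0,0,0.02,0,12]
    - [0,0,0.02,0,12]

```text
time_s: 21.87
tcp_pos: [0.6221, -0.0162, 0.1231]
eef_rot: [180.0, -0.0, 169.4]
contact_force: [0.3, 2.6, -0.5]
gripper_width: 0.0192
gripper_force: 25.0
```

Call:
step_arm:
  plan:
    - [0,0,0.006,0,12]
    - [0,0,0.012,0,12]
    - [0,0,0.018,0,12]
    - [0,0,0.024,0,12]
    - [0,0,0.03,0,12]
    - [0,0,0.036,0,12]
    - [0,0,0.042,0,12]
    - [0,0,0.048,0,12]
    - [0,0,0.054,0,12]
    - [0,0,0.054,0,12]
    - [0,0,0.054,0,12]

```text
time_s: 22.78
tcp_pos: [0.622, -0.0161, 0.1095]
eef_rot: [180.0, -0.0, 169.4]
contact_force: [0.5, 5.6, 1.5]
gripper_width: 0.0193
gripper_force: 25.0
```

Call:
step_arm:
  plan:
    - [0,0,0.003,0,12]
    - [0,0,0.006,0,12]
    - [0,0,0.006,0,12]

```text
time_s: 23.03
tcp_pos: [0.6221, -0.0161, 0.1082]
eef_rot: [180.0, 0.0, 169.4]
contact_force: [1.4, 5.7, 1.4]
gripper_width: 0.0196
gripper_force: 25.0
```

Call:
step_arm:
  plan:
    - [0,0,0,0,30]
    - [0,0,0,0,50]
    - [0,0,0,0,50]
    - [0,0,0,0,50]
    - [0,0,0,0,50]
    - [0,0,0,0,50]

```text
time_s: 23.53
tcp_pos: [0.6219, -0.0165, 0.1082]
eef_rot: [-180.0, -0.0, 169.4]
contact_force: [0.3, 0.7, 0.1]
gripper_width: 0.0491
gripper_force: 0.0
```

Call:
step_arm:
  plan:
    - [0,0,-0.05,0,50]
    - [0,0,-0.12,0,50]
    - [0,0,-0.25,0,50]
    - [0,0,-0.38,0,50]
    - [0.1,0,-0.4,0,50]
    - [0.2,0,-0.4,0,50]
    - [0.3,0,-0.4,0,50]
    - [0.3,0,-0.4,0,50]
    - [0.3,0,-0.4,0,50]

```text
time_s: 24.28
tcp_pos: [0.5476, -0.0024, 0.2092]
eef_rot: [180.0, 0.1, 169.5]
contact_force: [1.4, -0.4, 0.1]
gripper_width: 0.0498
gripper_force: 0.0
```

Run:
```python
from h import *
print(r.get_state()["tcp_pos"])
c=cam("scene");u,v=proj(c,[.622,-.016,.11]);print(u,v)
a=shot("scene","s1.png",(int(u)-60,int(v)-45,int(u)+60,int(v)+45),6)
```

```text
[ 0.54758874 -0.00235412  0.20916385]
374.7195057673757 261.7649178030634
```

View pics/s1.png

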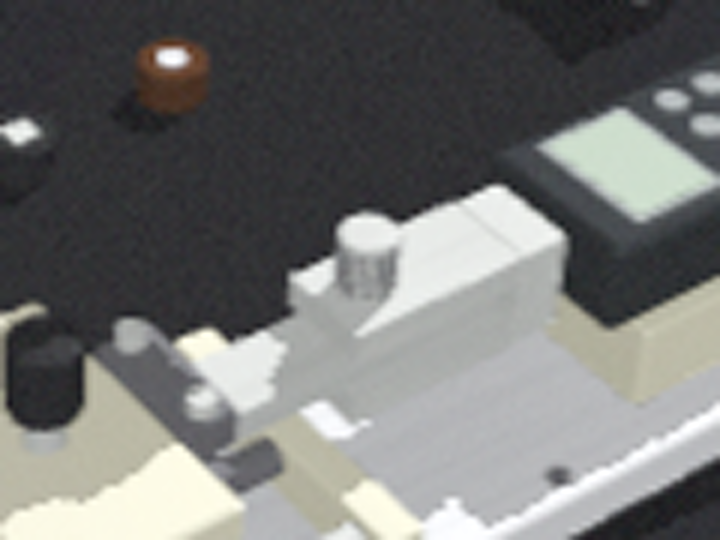

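Run:
```python
from h import *
c=cam("scene")
for p in([.622,-.016,.129],[.622,-.016,.105],[.5955+.0004,-.1396,.146]): u,v=proj(c,p);print((u-314)*6,(v-216)*6)
```

```text
367.80435000832085 229.8851255003172
363.4142579083108 286.16232687746367
36.32887106166288 331.42885240523367
```

The head's top is at crop (368,232), against (368,230) predicted for a seated pin. It sits flush and the gripper is clear.

```bash
python3 -c "
from plant import workorder
print(workorder.close_job())"
```

```text
the job is handed in; nothing more can be done
None
```

The test bar is coupled to the force gauge: the round-head pin went down through both ears and the bar, its head looks flush on the fork in the last picture, and no force reading exceeded about 10 N. I handed the job in at about 24 s, with the other pins and the rest of the bench untouched.

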